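Slide the top comb out of the dispenser into its chute

ROBOT

A 6-joint arm with a two-finger parallel gripper is mounted at the origin on the work surface. World frame = base frame: x ahead of the robot, y to its left, z up, the work surface at z = 0. Lengths are in m, angles in degrees, forces in N, time in s.
With the tool pointing down it reaches from about 0.3 to 0.875 m from the base axis. Payload 6.4 kg.
Tool frame: the origin (TCP) lies on the centre line of the jaws, within the pads' length; the fingertips stand 11 mm ahead of it and the grasp point (between the pads) lies 8 mm behind it; x points along the fingers, z is the direction in which the jaws open and shut, and the axes are right-handed (so a half turn about x gives the same grasp; the last joint's range is limited). The gripper opens to 88 mm and grips with 3 to 60 N. Pads are 18 mm wide; open, the fingers measure 123 mm over their backs; the gripper's body (75 mm by 187 mm) begins 45 mm behind the grasp point.
Start: joints at [53.211, 10.359, 92.074, -0, 77.567, -11.82], TCP at [0.243, 0.521, 0.25] pointing down, gripper open.
Joint ranges: [-171.53, 171.53], [-51.25, 118.39], [17.06, 147.69], [-65.23, 245.23], [0, 150.52], [-178.68, 178.68]. Speed limits (degrees/s): [147.25, 147.25, 172.46, 180, 180, 180].

INTERFACE

Orientations are given as a 3x3 rotation matrix whose columns are the frame's x, y, z axes.
In Python, from station import get_obs, read_camera, get_calibration, finish_job gives the robot as it stands. The module is installed in compiled form; this text tells all that it offers.
- The arm moves only by the shell command python3 -m creep 'ROWS' [FORCE]. ROWS is JSON, a list of rows, each a list of 7 numbers: the shift along the tool's x, y, z in m, then the turn, a rotation vector about the tool's x, y, z in rad, then the gripper command: -1 is shut, 1 is fully open, values between are in proportion. A call has 1 to 12 rows; each row is the pose to reach, as a shift and turn from the pose commanded when the call began, along the tool's axes at that moment; what a row does not reach only later rows make up. A row lasts 1/12 s, in which the tool goes at most 41.7 mm and 7.16 degrees, less where a joint would pass 70% of its speed; a pose out of reach is approached as far as the arm can. A call with a gripper value outside its range is refused whole. The fingers move at their own pace and stop on an object; FORCE is the grip in N (left out, the last holds). Time passes only in rows, so rows that repeat a pose let the fingers close. It gives the time, the measured TCP pose, the force and the opening at its end, in the units of the state.
- get_obs(): the state, without advancing time (a new reading comes with each control period).
- read_camera(name): name is "scene" or "top" or "wrist"; returns the picture (420x560x3 uint8, red, green, blue); there is no depth.
- get_calibration(name): a dict with "fx", "fy", "cx", "cy" (pixels), "world_from_camera" (4x4, takes a point from camera to world coordinates). Camera axes: x right, y up, looking along -z (the intrinsics and any distortion apply to the point x, -y, -z); pixel columns grow to the right and rows downward; lengths in m; the calibration is good to about 2 mm. A picture is of the moment at which its call begins: read the wrist's pose just before it. get_calibration takes no time and is no camera call; for the wrist camera it gives the pose at the moment of the call.
- finish_job(): hands the job in, once; it reports no verdict.
The state is a dict: "clock": time; "joint_pos": joint angles; "joint_vel": joint speeds; "joint_efforts": joint torques, N m; "eef_pos": TCP position; "eef_rot": TCP orientation; "wrist_force": force on the tool from outside, world axes, zero at the start; "ft_torque": the same for the moment, N m; "grip_width": finger opening in m.
Only numpy, scipy, OpenCV 4.12 (cv2) and the standard library are available. Lean on these libraries where they do the work, as an engineer would, in place of code of your own. Each camera call takes 0.05 s, during which the arm holds its last target.

TASK

Swing the clear dust lid of the comb dispenser right up, then lay a fingertip on the top comb and slide it out over the raised lip so that it drops down the chute into the tray; the comb is thin, so feel your way and press only lightly, slide it rather than lift it, and keep the other comb in the magazine. Then shut the lid fully, and leave the bowl, the spoon and the fan handle where they are.

Things in the scene. Friction and masses are not known exactly. Their poses are not given: they have to be found in the camera images.
- dispenser: Counter-top comb dispenser of aluminium sheet, screwed down; 78 x 366 mm base plate. Origin on the counter under the mouth; y = the way combs slide out, x = away from the hinge side, z up. From y -132 to +9 mm: magazine on a white pedestal, a channel 38 mm wide inside (walls 4 mm), open at the lip, its floor rising a few degrees towards the lip. From y 11 to 124: chute 46 mm wide, going down. From y 124 to 224: catch tray, floor 20 mm up, end wall 37 mm up.
- mouth (a point): Middle of the outlet end of the magazine, 120 mm above the counter. A retaining lip crosses it: a 25 degree ramp 7.5 mm long up to a crest 2 mm wide, 2 to 6 mm above this point, set differently every time. The lower comb cannot pass it; the upper one rides up on its bevelled nose, rising and tilting under the finger as it goes, and tips into the chute once its weight is past.
- tray (a point): Middle of the floor of the catch tray at the foot of the chute.
- lid (a joint): Hinge of the clear lid over the magazine, rad: 0 shut, 1.85 fully open (leaning back past upright). A stiff hinge (0.03 N m): it stays where it is left. The plate is 50 mm across, 140 mm long and 3 mm thick, and carries the knob; upright it reaches 182 mm above the counter.
- lid_hinge (a point): Middle of the lid's hinge line, on the dispenser's -x side. The line runs along the magazine (its axis = this point's y, which rises a few degrees with the magazine); opening swings the knob edge up and over towards the dispenser's -x. This frame turns with the lid: its x points across the plate from the hinge, z out of its upper face.
- lid_knob (a point): Grip point of the white upright tab on the lid: 20 mm wide along the hinge line, 7 mm thick, 34 mm tall; the point is 25 mm above the plate's upper face and 9 mm below the tab's top, 36 mm across and 29 mm up from the hinge line. Pinch it across its 20 mm.
- comb: The top comb of two: flat dark nylon pocket comb 120 x 34 x 6 mm, 15 to 31 g, long along its y (the slide direction, nose at +y), both ends bevelled underneath (4 mm over 11 mm). Origin: centre of its underside. Its top face is 9 mm below the top of the side walls, which leave 2 mm each side of it; the back wall stands 1 to 8 mm behind its tail. It slides easily (friction about 0.3). A press over 12 N spoils it.
- next_comb: The same comb, lying directly under the top one behind the lip; it must stay there.
- bowl: Green ceramic bowl, 124 mm across, 55 mm high. Origin: centre of its foot. Leave it.
- spoon: Stainless steel spoon lying on the counter. Leave it.
- fan_handle: Flat bamboo fan handle, 195 x 17 x 10 mm, lying on the counter; x runs along it. Leave it.

How it is judged:
By the outcome, as a careful person would: the job done as asked, in the order asked, and still so for the second after the job is handed in, with the robot touching nothing.
It also fails if it takes over 72 s, if anything falls off the work surface, if the arm or the gripper's body presses on something with over 40 N, if the wrist force passes 120 N, or if a joint passes its speed limit or range.

## Working session

There is one attempt and no reset: what is moved stays moved. The work goes in short steps, Python scripts to look and compute and a shell command to move; the robot and the scene stay as the last step left them, time stands still between calls to the robot, and variables do not carry over. Pictures are saved under pics/ and viewed, and the job is handed in when it is done.

```bash
mkdir -p pics; ls; python3 - <<'E'
from station import *
import cv2,numpy as np
o=get_obs();print(o)
for n in ["scene","top","wrist"]:
    c=get_calibration(n);print(n,{k:(np.round(v,4).tolist() if not isinstance(v,dict) else v) for k,v in c.items()})
    cv2.imwrite(f"pics/{n}0.png",cv2.cvtColor(read_camera(n),cv2.COLOR_RGB2BGR))
E
```

```text
pics
{'clock': 0.0, 'joint_pos': array([ 5.32102886e+01,  1.04012200e+01,  9.21285094e+01, -1.21223196e-03,
        7.75666123e+01, -1.18203140e+01]), 'joint_vel': array([-0.16163578,  0.05329426,  0.00778441, -0.00189541, -0.05296256,
        0.12109839]), 'joint_efforts': array([-2.04929129e-03, -4.33861327e+01, -3.41849864e+01,  7.02880137e-02,
        3.86857067e-02, -1.75328978e-04]), 'eef_pos': array([0.24241924, 0.52086003, 0.24884326]), 'eef_rot': array([[-9.90457766e-04, -9.06535155e-01,  4.22129166e-01],
       [-1.35896780e-03,  4.22130203e-01,  9.06534194e-01],
       [-9.99998586e-01,  3.24223891e-04, -1.65005422e-03]]), 'wrist_force': array([ 0.03039484, -0.07789081,  0.60180143]), 'ft_torque': array([ 0.01174639,  0.00219226, -0.04443164]), 'grip_width': 0.08852700328456903}
scene {'fx': 496.6767, 'fy': 496.6767, 'cx': 289.4441, 'cy': 210.7984, 'world_from_camera': [[-0.8251, -0.2811, 0.4901, 1.04], [0.5646, -0.4445, 0.6955, 0.5967], [0.0224, 0.8506, 0.5254, 0.6001], [0.0, 0.0, 0.0, 1.0]]}
top {'fx': 451.2037, 'fy': 451.2037, 'cx': 282.1561, 'cy': 209.3529, 'world_from_camera': [[0.0086, 0.9996, -0.0258, 0.5515], [-0.9999, 0.0088, 0.0067, -0.002], [0.0069, 0.0257, 0.9996, 0.9406], [0.0, 0.0, 0.0, 1.0]]}
wrist {'fx': 296.8251, 'fy': 296.8251, 'cx': 277.5947, 'cy': 213.1397, 'world_from_camera': [[0.4222, -0.8597, -0.2876, 0.1677], [0.9065, 0.4001, 0.1348, 0.5567], [-0.0008, -0.3176, 0.9482, 0.3845], [0.0, 0.0, 0.0, 1.0]]}
```

View pics/scene0.png

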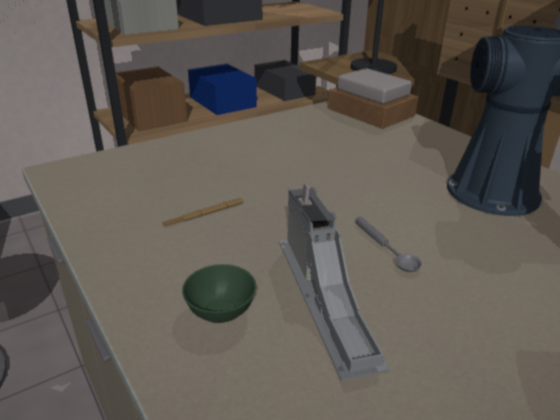

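View pics/top0.png

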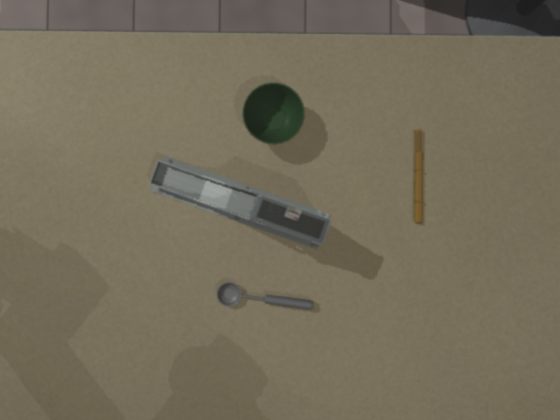

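View pics/wrist0.png

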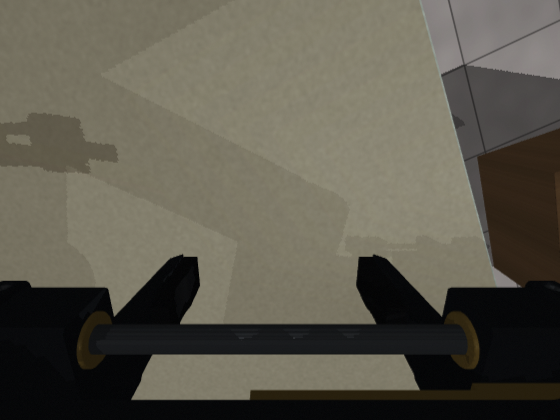

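```bash
python3 - <<'E'
import cv2
a=cv2.imread("pics/top0.png")[145:255,140:345];cv2.imwrite("pics/c1.png",cv2.resize(a,None,fx=3.9,fy=3.9,interpolation=cv2.INTER_CUBIC))
a=cv2.imread("pics/scene0.png")[175:385,260:400];cv2.imwrite("pics/c2.png",cv2.resize(a,None,fx=2.8,fy=2.8,interpolation=cv2.INTER_CUBIC))
E
```

```text
(no output)
```

View pics/c1.png

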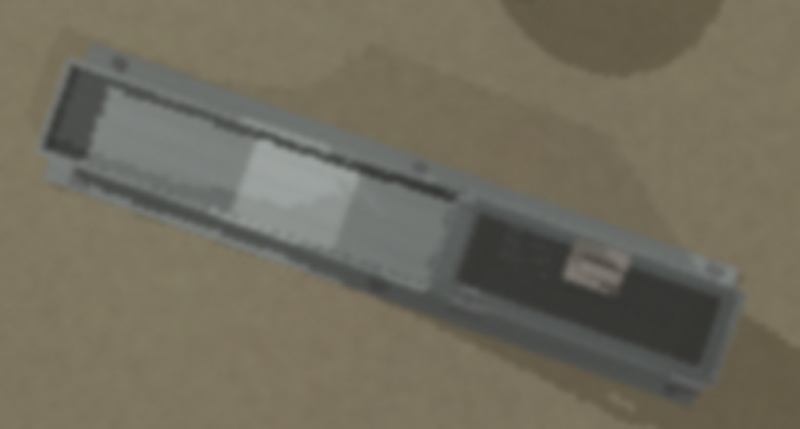

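View pics/c2.png

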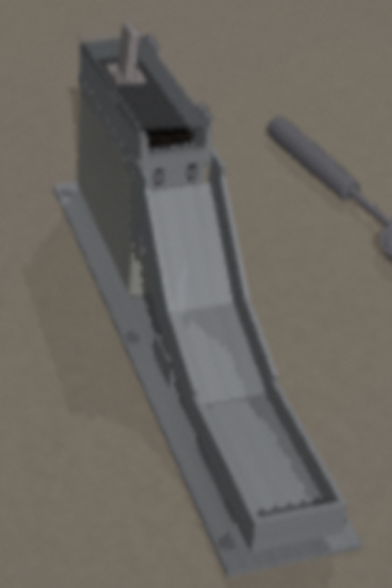

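```bash
cat > h.py <<'E'
import numpy as np,cv2
from station import *
def ray(n,u,v,c=None):
    c=c or get_calibration(n);T=np.array(c["world_from_camera"])
    d=T[:3,:3]@np.array([(u-c["cx"])/c["fx"],-(v-c["cy"])/c["fy"],-1]);return T[:3,3],d
def atz(n,u,v,z,c=None):
    o,d=ray(n,u,v,c);return o+d*(z-o[2])/d[2]
def tri(rs):
    A=np.zeros((3,3));b=np.zeros(3)
    for o,d in rs:
        d=d/np.linalg.norm(d);P=np.eye(3)-np.outer(d,d);A+=P;b+=P@o
    p=np.linalg.solve(A,b);return p,[np.linalg.norm((np.eye(3)-np.outer(d,d)/(d@d))@(p-o)) for o,d in rs]
def proj(n,p,c=None):
    c=c or get_calibration(n);T=np.array(c["world_from_camera"]);q=T[:3,:3].T@(np.asarray(p)-T[:3,3])
    return c["cx"]+c["fx"]*q[0]/-q[2],c["cy"]-c["fy"]*q[1]/-q[2]
E
python3 - <<'E'
from h import *
np.set_printoptions(precision=4,suppress=True)
t=lambda x,y:(140+x/3.9,145+y/3.9); s=lambda x,y:(260+x/2.8,175+y/2.8)
e1=atz("top",*t(70,63),.037);e2=atz("top",*t(42,150),.037);print("end",e1,e2,np.linalg.norm(e1-e2))
b1=atz("top",*t(742,290),.13);b2=atz("top",*t(713,382),.13);print("back",b1,b2,np.linalg.norm(b1-b2))
E=(e1+e2)/2;B=(b1+b2)/2;d=(E-B)[:2];print(np.linalg.norm(d),np.degrees(np.arctan2(d[1],d[0])))
print("knobtop",tri([ray("top",*t(598,258)),ray("scene",*s(130,28))]))
# scene end-wall corners top z=.037
g1=atz("scene",*s(255,520),.037);g2=atz("scene",*s(345,492),.037);print(g1,g2,np.linalg.norm(g1-g2))
# lip corners/ magazine
print("spoon/bowl",atz("top",273,113,.055))
E
```

```text
end [0.6693 0.2418 0.037 ] [0.6244 0.2554 0.037 ] 0.04696301147011778
back [ 0.5552 -0.0941  0.13  ] [ 0.5128 -0.081   0.13  ] 0.044422801061633176
0.3545790221145084 71.43837880878682
knobtop (array([ 0.5674, -0.0254,  0.1732]), [np.float64(0.0012934713574458412), np.float64(0.0012934713574457065)])
[0.6732 0.2418 0.037 ] [0.6205 0.2536 0.037 ] 0.05395735813457591
spoon/bowl [0.7645 0.0118 0.055 ]
```

```bash
cat >> h.py <<'E'
from scipy.spatial.transform import Rotation as Ro
np.set_printoptions(precision=4,suppress=True)
def delta(p,R):
    o=get_obs();R0=o["eef_rot"];print("shift",R0.T@(np.asarray(p)-o["eef_pos"]),"turn",Ro.from_matrix(R0.T@R).as_rotvec(),"clk",o["clock"],"F",o["wrist_force"])
YAW=np.radians(72.2)
def tool(pitch=0,yaw=None):  # pitch: tool x from down towards +x_d (lid opening), z along y_d
    a=YAW if yaw is None else yaw
    xd=np.array([np.sin(a),-np.cos(a),0]);z=np.array([np.cos(a),np.sin(a),0])
    x=-np.array([0,0,1])*np.cos(pitch)+xd*np.sin(pitch)
    return np.c_[x,np.cross(z,x),z]
def D(x,y,z,M=(0.577,0.037)):
    a=YAW;return np.array([M[0]+x*np.sin(a)+y*np.cos(a),M[1]-x*np.cos(a)+y*np.sin(a),z])
def save(n,f):
    o=get_obs();c=get_calibration(n);im=read_camera(n);cv2.imwrite("pics/"+f,cv2.cvtColor(im,cv2.COLOR_RGB2BGR));return c
E
python3 -c "
from h import *
delta([.53,.0,.27],tool())"
```

```text
shift [-0.0206 -0.4805 -0.3509] turn [-0.1252 -0.0013 -0.0003] clk 0.15 F [ 0.1636 -0.7159 -0.3716]
```

```bash
python3 -m creep '[[-0.02,-0.48,-0.35,-0.125,0,0,1],[-0.02,-0.48,-0.35,-0.125,0,0,1],[-0.02,-0.48,-0.35,-0.125,0,0,1],[-0.02,-0.48,-0.35,-0.125,0,0,1],[-0.02,-0.48,-0.35,-0.125,0,0,1],[-0.02,-0.48,-0.35,-0.125,0,0,1],[-0.02,-0.48,-0.35,-0.125,0,0,1],[-0.02,-0.48,-0.35,-0.125,0,0,1],[-0.02,-0.48,-0.35,-0.125,0,0,1],[-0.02,-0.48,-0.35,-0.125,0,0,1],[-0.02,-0.48,-0.35,-0.125,0,0,1],[-0.02,-0.48,-0.35,-0.125,0,0,1]]'
python3 -c "
from h import *
delta([.53,.0,.27],tool())"
```

```text
clock: 1.15
eef_pos: [0.4837, 0.0841, 0.2665]
eef_rot: [[0.0, -0.952, 0.306], [0.0, 0.306, 0.952], [-1.0, -0.0, 0.0]]
wrist_force: [-0.5, 0.2, -0.6]
grip_width: 0.0881
shift [-0.0035 -0.0698 -0.0659] turn [-0.0003  0.0001  0.0001] clk 1.15 F [-0.5161  0.1791 -0.5896]
```

```bash
python3 -m creep '[[-0.003,-0.07,-0.066,0,0,0,1],[-0.003,-0.07,-0.066,0,0,0,1],[-0.003,-0.07,-0.066,0,0,0,1],[-0.003,-0.07,-0.066,0,0,0,1],[-0.003,-0.07,-0.066,0,0,0,1]]'
python3 -c "
from h import *
save('wrist','w1.png')
delta([.53,.0,.27],tool())
for n,p in dict(knob=D(.011,-.062,.160),mouth=D(0,0,.12),back=D(0,-.132,.13)).items(): print(n,p,proj('wrist',p))"
```

```text
clock: 1.57
eef_pos: [0.5294, 0.0017, 0.2689]
eef_rot: [[-0.001, -0.952, 0.307], [0.001, 0.307, 0.952], [-1.0, 0.002, 0.0]]
wrist_force: [-0.1, -0.5, -0.8]
grip_width: 0.0881
shift [-0.001  -0.0017 -0.0023] turn [-0.0002  0.0004 -0.0016] clk 1.6167 F [-0.0134  0.4402  0.3532]
knob [ 0.5685 -0.0254  0.16  ] (np.float64(260.59818978223393), np.float64(261.8146052487914))
mouth [0.577 0.037 0.12 ] (np.float64(322.35472726747213), np.float64(234.00552755090817))
back [ 0.5366 -0.0887  0.13  ] (np.float64(192.1880003164973), np.float64(237.9100778459253))
```

View pics/w1.png

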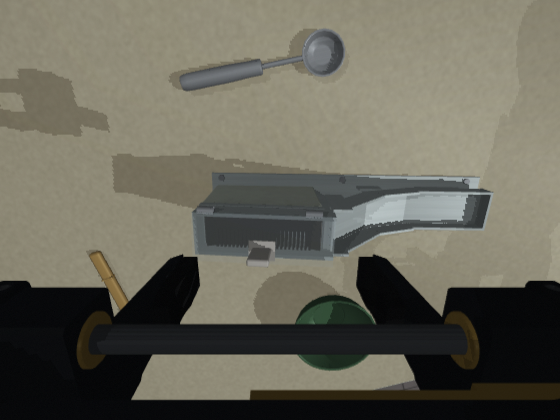

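```bash
python3 - <<'E'
import cv2
a=cv2.imread("pics/w1.png")[165:275,180:345];cv2.imwrite("pics/c3.png",cv2.resize(a,None,fx=4.8,fy=4.8,interpolation=cv2.INTER_CUBIC))
E
```

```text
(no output)
```

View pics/c3.png

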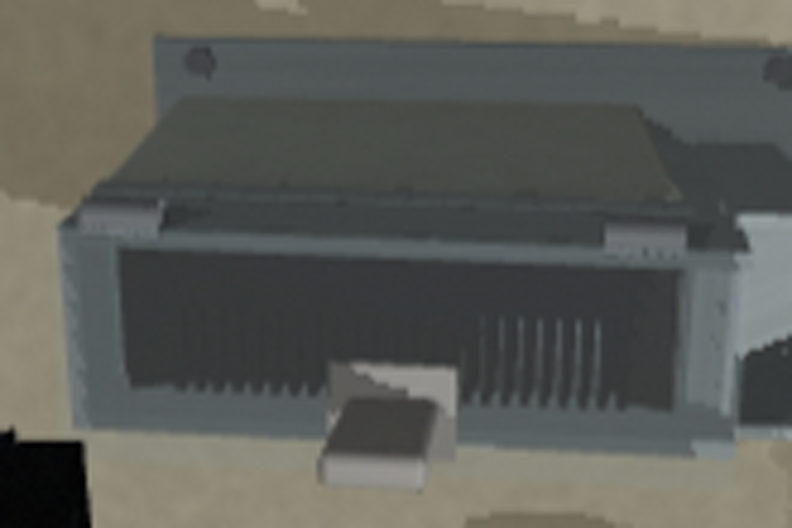

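```bash
python3 - <<'E'
from h import *
t=lambda x,y:(140+x/3.9,145+y/3.9); s=lambda x,y:(260+x/2.8,175+y/2.8); w=lambda x,y:(180+x/4.8,165+y/4.8)
p,r=tri([ray("wrist",*w(372,471)),ray("scene",*s(130,28)),ray("top",*t(598,262))]);print("knobtop",p,r)
print(tri([ray("wrist",*w(372,471)),ray("scene",*s(130,28))]))
for z in(.168,.172): print(atz("wrist",*w(372,471),z))
# hinge-side wall top corners & far-side corners
for z in (.125,.13,.135):
  q=[atz("wrist",*w(*c),z) for c in[(62,222),(740,252),(735,455),(75,428)]]
  print(z,[np.linalg.norm(q[i]-q[(i+1)%4]) for i in range(4)],q, [np.degrees(np.arctan2(*(b-a)[1::-1])) for a,b in((q[0],q[1]),(q[3],q[2]))])
E
```

```text
knobtop [ 0.5652 -0.0263  0.1711] [np.float64(0.0014876558736642807), np.float64(0.0007451540673736167), np.float64(0.001561522773231439)]
(array([ 0.5641, -0.0266,  0.1711]), [np.float64(0.0007451723967008074), np.float64(0.000745172396700894)])
[ 0.5651 -0.0267  0.168 ]
[ 0.5631 -0.0257  0.172 ]
0.125 [np.float64(0.1405054546389875), np.float64(0.04699466111948662), np.float64(0.1436643306522993), np.float64(0.047004376605186124)] [array([ 0.512 , -0.0789,  0.125 ]), array([0.5612, 0.0527, 0.125 ]), array([0.6064, 0.04  , 0.125 ]), array([ 0.5563, -0.0946,  0.125 ])] [np.float64(69.4885668602922), np.float64(69.55605485807308)]
0.13 [np.float64(0.13799291966861454), np.float64(0.046154297093855545), np.float64(0.14109530829166153), np.float64(0.04616383884610363)] [array([ 0.5109, -0.077 ,  0.13  ]), array([0.5592, 0.0523, 0.13  ]), array([0.6037, 0.0398, 0.13  ]), array([ 0.5544, -0.0924,  0.13  ])] [np.float64(69.48856686029221), np.float64(69.55605485807307)]
0.135 [np.float64(0.1354803846982415), np.float64(0.04531393306822448), np.float64(0.13852628593102376), np.float64(0.04532330108702125)] [array([ 0.5098, -0.075 ,  0.135 ]), array([0.5572, 0.0518, 0.135 ]), array([0.6009, 0.0396, 0.135 ]), array([ 0.5525, -0.0902,  0.135 ])] [np.float64(69.48856686029221), np.float64(69.5560548580731)]
```

```bash
sed -i 's/radians(72.2)/radians(71.4)/' h.py; python3 -c "
from h import *
delta([.565,-.0265,.185],tool());delta([.565,-.0265,.156],tool())"
```

```text
shift [ 0.0839 -0.0433 -0.0168] turn [ 0.0137  0.0004 -0.0016] clk 1.6167 F [-0.0134  0.4402  0.3532]
shift [ 0.1129 -0.0433 -0.0168] turn [ 0.0137  0.0004 -0.0016] clk 1.6167 F [-0.0134  0.4402  0.3532]
```

```bash
python3 -m creep '[[0.03,-0.043,-0.017,0.014,0,0,1],[0.06,-0.043,-0.017,0.014,0,0,1],[0.084,-0.043,-0.017,0.014,0,0,1],[0.084,-0.043,-0.017,0.014,0,0,1],[0.084,-0.043,-0.017,0.014,0,0,1],[0.084,-0.043,-0.017,0.014,0,0,1]]'
python3 -c "
from h import *
save('wrist','w2.png')
save('scene','s2.png')
delta([.565,-.0265,.156],tool())
a=cv2.imread('pics/s2.png')[120:300,220:400];cv2.imwrite('pics/c4.png',cv2.resize(a,None,fx=3.3,fy=3.3,interpolation=cv2.INTER_CUBIC))
"
```

```text
clock: 2.12
eef_pos: [0.5659, -0.0262, 0.1872]
eef_rot: [[0.002, -0.948, 0.317], [-0.0, 0.317, 0.948], [-1.0, -0.002, 0.0]]
wrist_force: [1.1, -0.4, 1.8]
grip_width: 0.088
shift [ 0.032   0.0017 -0.0002] turn [0.0012 0.0004 0.0038] clk 2.2167 F [0.5593 0.2582 0.49  ]
```

View pics/w2.png

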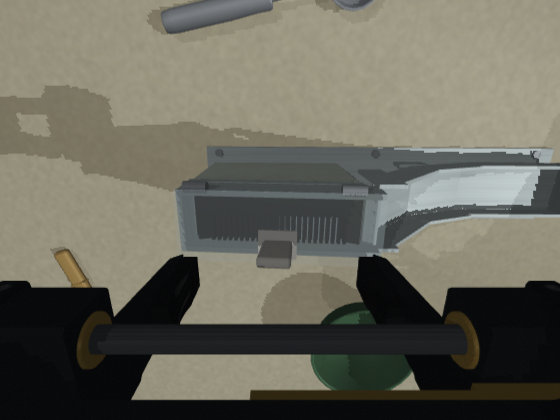

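View pics/c4.png

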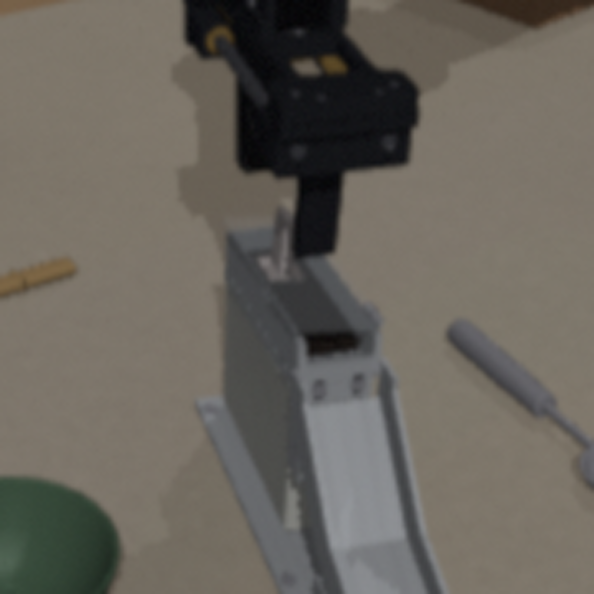

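```bash
python3 -c "
from h import *
c=get_calibration('wrist')
for y in (-.0285,-.0265,-.0245): print(proj('wrist',[.565,y,.171]))
for x in (.56,.565,.57): print(proj('wrist',[x,-.0265,.171]))
im=cv2.imread('pics/w2.png')[220:290,230:320];cv2.imwrite('pics/c5.png',cv2.resize(im,None,fx=8,fy=8,interpolation=cv2.INTER_CUBIC))
"
```

```text
(np.float64(272.48261727406333), np.float64(263.7155757620814))
(np.float64(275.7791481860263), np.float64(262.72627414089254))
(np.float64(279.0835314597874), np.float64(261.73461599568964))
(np.float64(272.96955832257305), np.float64(255.2866413900196))
(np.float64(275.7791481860263), np.float64(262.72627414089254))
(np.float64(278.5388682931065), np.float64(270.0338546382969))
```

View pics/c5.png

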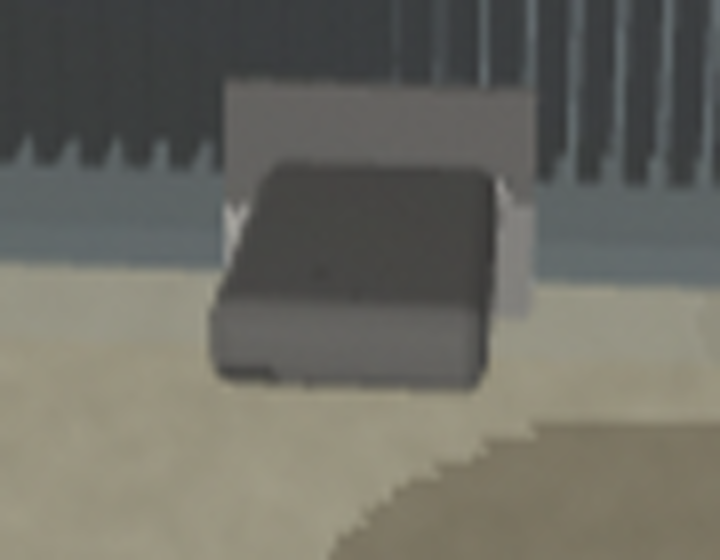

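```bash
python3 -m creep '[[0.016,0.001,-0.001,0,0,0.003,1],[0.031,0.001,-0.001,0,0,0.003,0.5],[0.031,0.001,-0.001,0,0,0.003,0],[0.031,0.001,-0.001,0,0,0.003,-1],[0.031,0.001,-0.001,0,0,0.003,-1],[0.031,0.001,-0.001,0,0,0.003,-1],[0.031,0.001,-0.001,0,0,0.003,-1],[0.031,0.001,-0.001,0,0,0.003,-1],[0.031,0.001,-0.001,0,0,0.003,-1]]' 12
```

```text
clock: 2.97
eef_pos: [0.5645, -0.0282, 0.155]
eef_rot: [[-0.002, -0.948, 0.319], [0.001, 0.319, 0.948], [-1.0, 0.002, 0.0]]
wrist_force: [0.2, -0.2, -0.3]
grip_width: 0.0366
```

```bash
python3 -m creep '[[0,0,0,0,0,0,-1],[0,0,0,0,0,0,-1],[0,0,0,0,0,0,-1],[0,0,0,0,0,0,-1],[0,0,0,0,0,0,-1]]' 12
```

```text
clock: 3.38
eef_pos: [0.5645, -0.0273, 0.1545]
eef_rot: [[-0.002, -0.948, 0.319], [0.002, 0.319, 0.948], [-1.0, 0.003, 0.002]]
wrist_force: [1.9, 4.9, -0.1]
grip_width: 0.0203
```

```bash
python3 -c "
import numpy as np
for k in range(1,17):
  t=k*.12;c,s=np.cos(t),np.sin(t);x=-.0215*c-.036*s+.0215;y=.0215*s-.036*c+.036
  print([round(x,4),round(y,4),round(.06*x,4),0,0,round(-t,2),-1])"
```

```text
[np.float64(-0.0042), np.float64(0.0028), np.float64(-0.0002), 0, 0, -0.12, -1]
[np.float64(-0.0079), np.float64(0.0061), np.float64(-0.0005), 0, 0, -0.24, -1]
[np.float64(-0.0113), np.float64(0.0099), np.float64(-0.0007), 0, 0, -0.36, -1]
[np.float64(-0.0142), np.float64(0.014), np.float64(-0.0009), 0, 0, -0.48, -1]
[np.float64(-0.0166), np.float64(0.0184), np.float64(-0.001), 0, 0, -0.6, -1]
[np.float64(-0.0184), np.float64(0.0231), np.float64(-0.0011), 0, 0, -0.72, -1]
[np.float64(-0.0197), np.float64(0.028), np.float64(-0.0012), 0, 0, -0.84, -1]
[np.float64(-0.0203), np.float64(0.033), np.float64(-0.0012), 0, 0, -0.96, -1]
[np.float64(-0.0204), np.float64(0.038), np.float64(-0.0012), 0, 0, -1.08, -1]
[np.float64(-0.0198), np.float64(0.043), np.float64(-0.0012), 0, 0, -1.2, -1]
[np.float64(-0.0187), np.float64(0.0479), np.float64(-0.0011), 0, 0, -1.32, -1]
[np.float64(-0.017), np.float64(0.0526), np.float64(-0.001), 0, 0, -1.44, -1]
[np.float64(-0.0147), np.float64(0.0571), np.float64(-0.0009), 0, 0, -1.56, -1]
[np.float64(-0.0119), np.float64(0.0613), np.float64(-0.0007), 0, 0, -1.68, -1]
[np.float64(-0.0087), np.float64(0.0651), np.float64(-0.0005), 0, 0, -1.8, -1]
[np.float64(-0.005), np.float64(0.0685), np.float64(-0.0003), 0, 0, -1.92, -1]
```

Start with four rows to check that the forces stay small.

```bash
python3 -m creep '[[-0.0021,0.0014,0,0,0,-0.06,-1],[-0.0042,0.0028,-0.0002,0,0,-0.12,-1],[-0.006,0.0044,-0.0003,0,0,-0.18,-1],[-0.0079,0.0061,-0.0005,0,0,-0.24,-1],[-0.0113,0.0099,-0.0007,0,0,-0.36,-1],[-0.0142,0.014,-0.0009,0,0,-0.48,-1],[-0.0142,0.014,-0.0009,0,0,-0.48,-1]]' 12;python3 -c "
from h import *
print(get_obs()['joint_pos'])"
```

```text
clock: 3.97
eef_pos: [0.5463, -0.0221, 0.1656]
eef_rot: [[0.435, -0.843, 0.317], [-0.145, 0.282, 0.948], [-0.888, -0.459, 0.0]]
wrist_force: [-0.8, 8.7, -9.9]
grip_width: 0.0203
[-13.4784  -1.8009 120.043   -4.0367  34.5925 -82.2145]
```

```bash
python3 -c "
from h import *
save('scene','s3.png');o=get_obs();print(o['wrist_force'],o['ft_torque'])
a=cv2.imread('pics/s3.png')[120:300,220:400];cv2.imwrite('pics/c6.png',cv2.resize(a,None,fx=3.3,fy=3.3,interpolation=cv2.INTER_CUBIC))
"
```

```text
[-2.8327  9.6721 -9.2462] [1.8905 1.0419 0.8576]
```

View pics/c6.png

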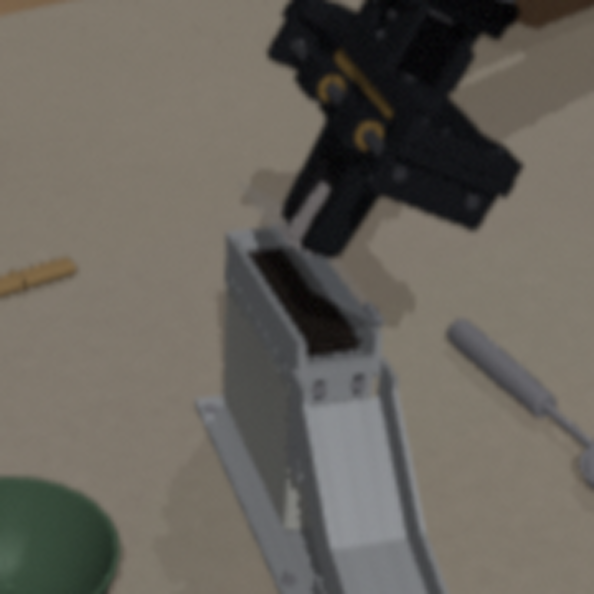

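```bash
python3 -c "
import numpy as np
f=lambda t,rx:np.array([-.0215*np.cos(t)-rx*np.sin(t)+.0215,.0215*np.sin(t)-rx*np.cos(t)+rx])
c0=f(.48,.036);t0=.48;R=np.array([[np.cos(t0),-np.sin(t0)],[np.sin(t0),np.cos(t0)]])
for k in range(5,17):
  t=k*.12;d=R@(f(t,.033)-c0)
  print([round(d[0],4),round(d[1],4),.0015,0,0,round(-t+t0,2),-1])"
```

```text
[np.float64(-0.0024), np.float64(0.0032), 0.0015, 0, 0, -0.12, -1]
[np.float64(-0.0058), np.float64(0.0064), 0.0015, 0, 0, -0.24, -1]
[np.float64(-0.0089), np.float64(0.01), 0.0015, 0, 0, -0.36, -1]
[np.float64(-0.0114), np.float64(0.014), 0.0015, 0, 0, -0.48, -1]
[np.float64(-0.0135), np.float64(0.0182), 0.0015, 0, 0, -0.6, -1]
[np.float64(-0.015), np.float64(0.0227), 0.0015, 0, 0, -0.72, -1]
[np.float64(-0.016), np.float64(0.0273), 0.0015, 0, 0, -0.84, -1]
[np.float64(-0.0165), np.float64(0.032), 0.0015, 0, 0, -0.96, -1]
[np.float64(-0.0164), np.float64(0.0367), 0.0015, 0, 0, -1.08, -1]
[np.float64(-0.0157), np.float64(0.0414), 0.0015, 0, 0, -1.2, -1]
[np.float64(-0.0144), np.float64(0.046), 0.0015, 0, 0, -1.32, -1]
[np.float64(-0.0126), np.float64(0.0504), 0.0015, 0, 0, -1.44, -1]
```

```bash
python3 -m creep '[[-0.0024,0.0032,0.0015,0,0,-0.12,-1],[-0.0058,0.0064,0.0015,0,0,-0.24,-1],[-0.0089,0.01,0.0015,0,0,-0.36,-1],[-0.0114,0.014,0.0015,0,0,-0.48,-1],[-0.0114,0.014,0.0015,0,0,-0.48,-1]]' 6;python3 -c "
from h import *
save('scene','s4.png');o=get_obs();print(o['wrist_force'],o['ft_torque'],o['joint_pos'])
a=cv2.imread('pics/s4.png')[120:300,220:400];cv2.imwrite('pics/c7.png',cv2.resize(a,None,fx=3.3,fy=3.3,interpolation=cv2.INTER_CUBIC))
"
```

```text
clock: 4.43
eef_pos: [0.5356, -0.0299, 0.1784]
eef_rot: [[0.697, -0.63, 0.341], [-0.268, 0.213, 0.94], [-0.665, -0.747, -0.02]]
wrist_force: [2.9, 10.3, -6.3]
grip_width: 0.0415
[ 1.861  11.8991 -2.9567] [1.5633 0.3211 1.5027] [-12.1074  -7.9887 133.6838 -47.3384   8.9809 -38.6906]
```

View pics/c7.png

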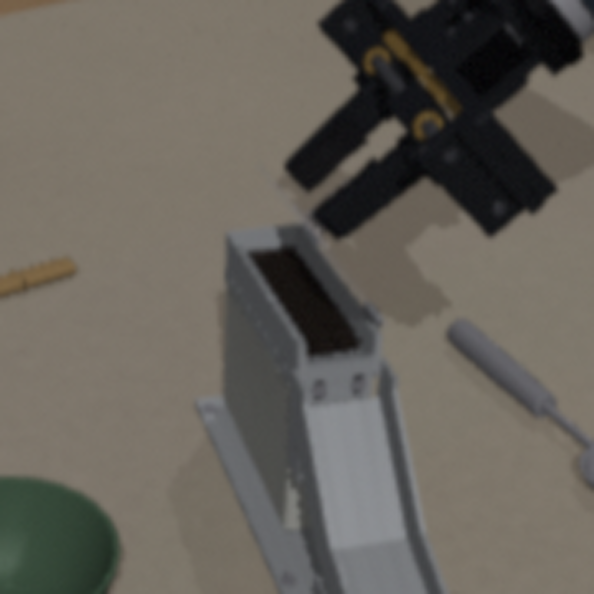

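```bash
python3 -c "
from h import *
save('wrist','w4.png');save('top','t4.png')
a=cv2.imread('pics/t4.png')[130:290,180:380];cv2.imwrite('pics/c8.png',cv2.resize(a,None,fx=3.5,fy=3.5,interpolation=cv2.INTER_CUBIC))
"
```

```text
(no output)
```

View pics/w4.png

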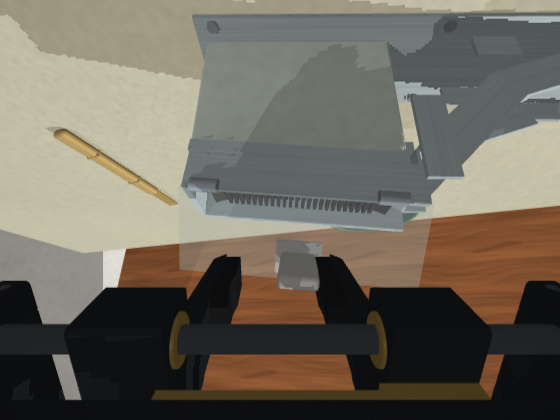

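View pics/c8.png

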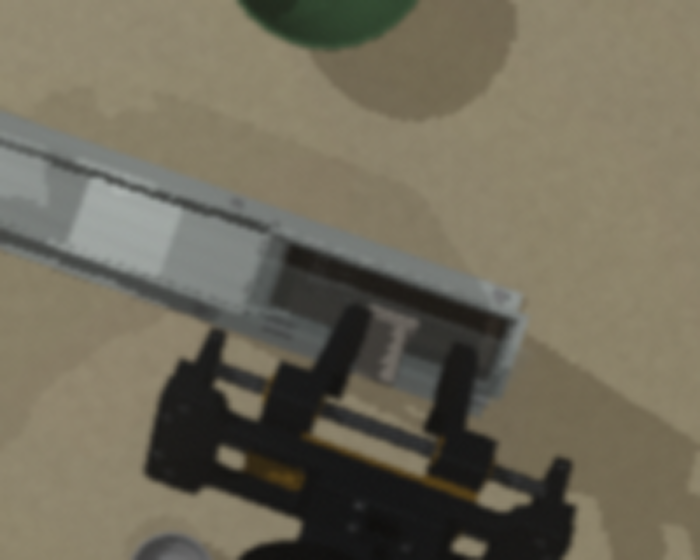

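```bash
python3 -m creep '[[0,0,0,0,0,0,0.5],[0,0,0,0,0,0,0.6],[0,0,0,0,0,0,0.6]]' 10; python3 -c "
from h import *
print(get_obs()['eef_rot'][2])
o=get_obs();delta(o['eef_pos']+np.array([-.03,0.01,.08]),tool(.5));delta([.50,0.0,.30],tool(0))"
```

```text
clock: 4.83
eef_pos: [0.5374, -0.0317, 0.181]
eef_rot: [[0.699, -0.627, 0.344], [-0.27, 0.214, 0.939], [-0.662, -0.749, -0.02]]
wrist_force: [0.4, -0.2, 0.1]
grip_width: 0.0589
[-0.6623 -0.749  -0.02  ]
shift [-0.0766 -0.039  -0.0025] turn [-0.0082 -0.0322  0.3465] clk 4.8333 F [ 0.3757 -0.1766  0.0649]
shift [-0.1135 -0.0589  0.0145] turn [-0.0163 -0.0299  0.8464] clk 4.8333 F [ 0.3757 -0.1766  0.0649]
```

```bash
python3 -m creep '[[-0.03,-0.01,0,0,0,0,0.6],[-0.06,-0.03,0,-0.005,-0.03,0.1,0.6],[-0.077,-0.039,0,-0.008,-0.03,0.25,0],[-0.1,-0.05,0.008,-0.012,-0.03,0.4,-1],[-0.113,-0.059,0.014,-0.016,-0.03,0.6,-1],[-0.113,-0.059,0.014,-0.016,-0.03,0.72,-1],[-0.113,-0.059,0.014,-0.016,-0.03,0.846,-1],[-0.113,-0.059,0.014,-0.016,-0.03,0.846,-1],[-0.113,-0.059,0.014,-0.016,-0.03,0.846,-1],[-0.113,-0.059,0.014,-0.016,-0.03,0.846,-1],[-0.113,-0.059,0.014,-0.016,-0.03,0.846,-1]]' 10; python3 -c "
from h import *
save('wrist','w5.png');o=get_obs();print(o['joint_pos'])"
```

```text
clock: 5.75
eef_pos: [0.501, -0.0014, 0.2993]
eef_rot: [[-0.002, -0.948, 0.319], [0.002, 0.319, 0.948], [-1.0, 0.003, 0.001]]
wrist_force: [0.4, -0.4, 0.0]
grip_width: 0.0127
[-13.7654  -1.6585  99.1736   0.0762  82.4932 -85.1715]
```

View pics/w5.png

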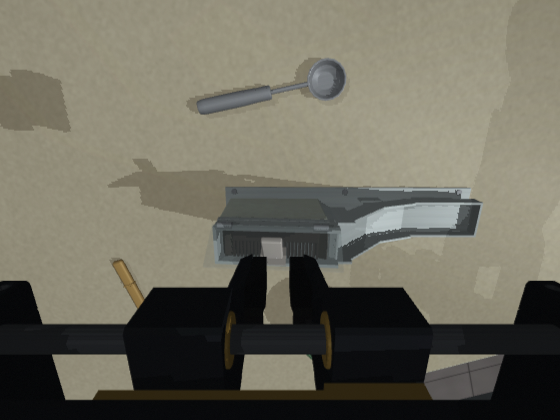

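```bash
python3 -c "
from h import *
delta(D(.036,-.064,.25),tool());delta(D(.036,-.064,.158),tool());delta(D(-.02,-.064,.158),tool())"
```

```text
shift [ 0.0489 -0.0966 -0.0037] turn [-0.0001  0.0013 -0.0003] clk 5.8 F [-0.7178  0.2235 -0.6165]
shift [ 0.1409 -0.0966 -0.0038] turn [-0.0001  0.0013 -0.0003] clk 5.8 F [-0.7178  0.2235 -0.6165]
shift [ 0.1409 -0.0406 -0.0038] turn [-0.0001  0.0013 -0.0003] clk 5.8 F [-0.7178  0.2235 -0.6165]
```

```bash
python3 -m creep '[[0.0,-0.04,-0.004,0,0,0,-1],[0.02,-0.08,-0.004,0,0,0,-1],[0.05,-0.097,-0.004,0,0,0,-1],[0.08,-0.097,-0.004,0,0,0,-1],[0.11,-0.097,-0.004,0,0,0,-1],[0.141,-0.097,-0.004,0,0,0,-1],[0.141,-0.097,-0.004,0,0,0,-1],[0.141,-0.097,-0.004,0,0,0,-1]]' 10; python3 -c "
from h import *
save('wrist','w6.png');save('scene','s6.png');o=get_obs();print(o['wrist_force'])
a=cv2.imread('pics/s6.png')[120:300,220:400];cv2.imwrite('pics/c9.png',cv2.resize(a,None,fx=3.3,fy=3.3,interpolation=cv2.INTER_CUBIC))"
```

```text
clock: 6.47
eef_pos: [0.5886, -0.0337, 0.1572]
eef_rot: [[-0.002, -0.948, 0.317], [0.002, 0.317, 0.948], [-1.0, 0.003, 0.001]]
wrist_force: [-0.7, -1.0, -0.0]
grip_width: 0.0006
[-0.4124  0.5341  0.796 ]
```

View pics/w6.png

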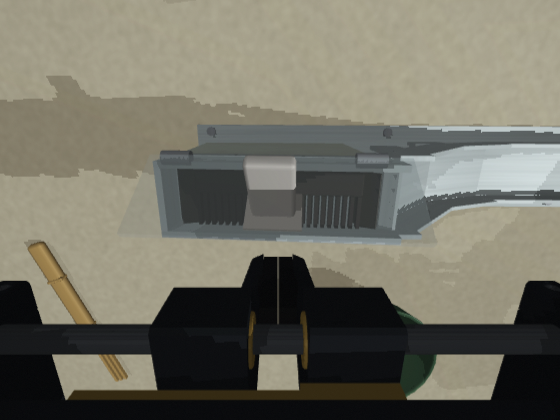

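View pics/c9.png

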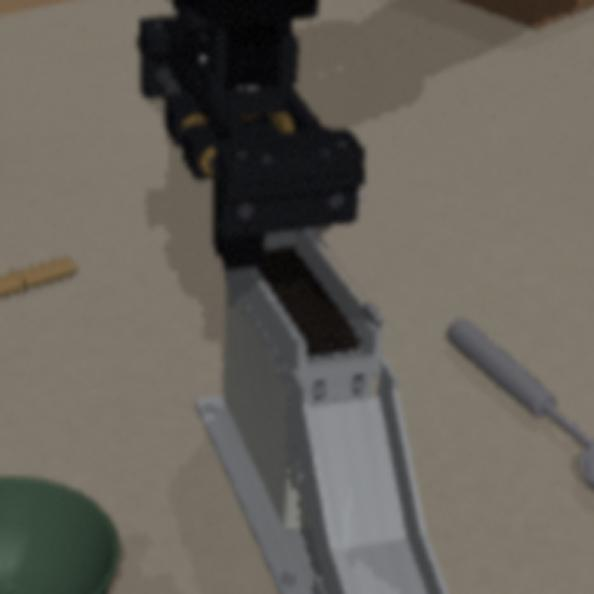

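```bash
python3 -m creep '[[0,0.01,0,0,0,0,-1],[0,0.02,0,0,0,0,-1],[0,0.028,0,0,0,0,-1],[0,0.036,0,0,0,0,-1],[0,0.044,0,0,0,0,-1],[0,0.044,0,0,0,0,-1]]' 10; python3 -c "
from h import *
save('wrist','w7.png');o=get_obs();print(o['wrist_force'])"
```

```text
clock: 7.07
eef_pos: [0.5474, -0.0197, 0.1589]
eef_rot: [[0.001, -0.948, 0.317], [0.001, 0.317, 0.948], [-1.0, -0.001, 0.002]]
wrist_force: [0.1, -0.4, -0.1]
grip_width: 0.001
[ 0.4531  0.0235 -0.7958]
```

View pics/w7.png

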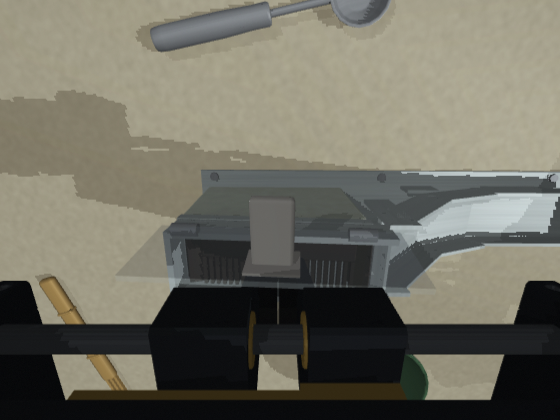

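```bash
python3 -m creep '[[-0.008,0.0,0,0,0,0,-1],[-0.015,0.003,0,0,0,0,-1],[-0.015,0.006,0,0,0,0,-1],[-0.015,0.009,0,0,0,0,-1],[-0.015,0.012,0,0,0,0,-1],[-0.015,0.012,0,0,0,0,-1]]' 10; python3 -c "
from h import *
save('wrist','w8.png');o=get_obs();print(o['wrist_force'])"
```

```text
clock: 7.62
eef_pos: [0.5364, -0.0161, 0.1728]
eef_rot: [[0.0, -0.948, 0.318], [0.002, 0.318, 0.948], [-1.0, 0.0, 0.002]]
wrist_force: [1.0, -0.2, 0.8]
grip_width: 0.0006
[ 0.5027  0.0915 -0.7415]
```

View pics/w8.png

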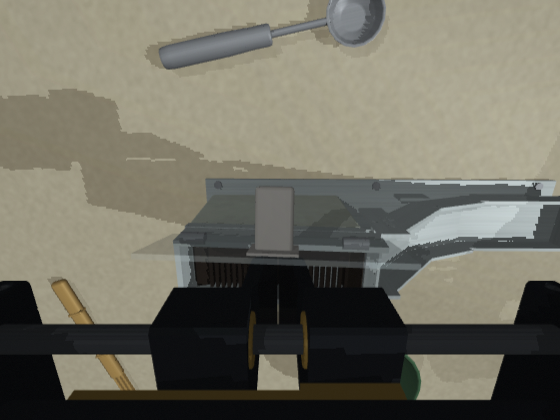

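```bash
python3 -m creep '[[0,0.003,0,0,0,0,-1],[0,0.006,0,0,0,0,-1],[0,0.008,0,0,0,0,-1],[0,0.008,0,0,0,0,-1]]' 10;  python3 -m creep '[[0,0.002,0,0,0,0,-1],[0,0.003,0,0,0,0,-1],[0,0.003,0,0,0,0,-1]]' 10; python3 -c "
from h import *
save('wrist','w9.png');save('scene','s9.png');o=get_obs();print(o['wrist_force'])
a=cv2.imread('pics/s9.png')[120:300,220:400];cv2.imwrite('pics/c9.png',cv2.resize(a,None,fx=3.3,fy=3.3,interpolation=cv2.INTER_CUBIC))"
```

```text
clock: 8.0
eef_pos: [0.5323, -0.015, 0.1741]
eef_rot: [[0.009, -0.948, 0.318], [-0.001, 0.318, 0.948], [-1.0, -0.009, 0.002]]
wrist_force: [10.3, -3.8, -4.2]
grip_width: 0.0006
clock: 8.25
eef_pos: [0.5317, -0.0149, 0.175]
eef_rot: [[0.014, -0.948, 0.319], [-0.002, 0.319, 0.948], [-1.0, -0.014, 0.002]]
wrist_force: [18.7, -5.7, -6.4]
grip_width: 0.0002
[18.242  -5.6868 -5.3893]
```

View pics/w9.png

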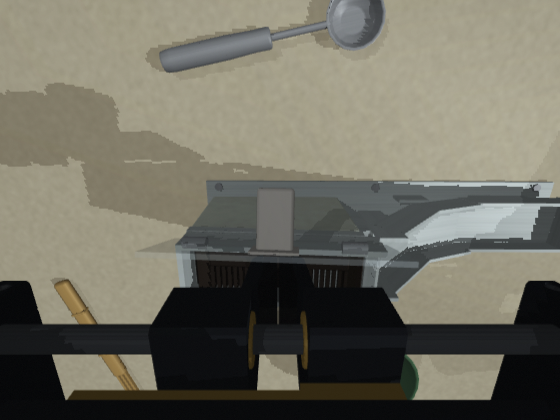

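View pics/c9.png

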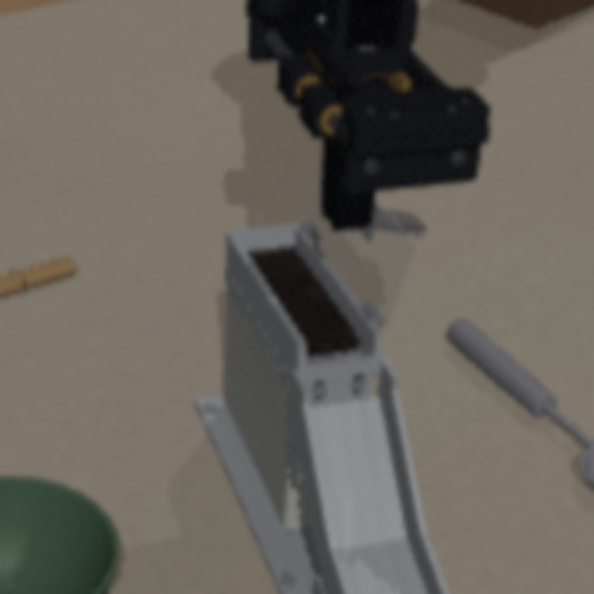

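```bash
python3 -c "
from h import *
delta(D(.003,-.064,.20),tool());delta(D(.003,-.103,.20),tool())"
```

```text
shift [-0.0246 -0.0297 -0.0003] turn [0.0004 0.0023 0.0138] clk 8.35 F [18.242  -5.6868 -5.3893]
shift [-0.0247 -0.0297 -0.0393] turn [0.0004 0.0023 0.0138] clk 8.35 F [18.242  -5.6868 -5.3893]
```

```bash
python3 -m creep '[[0,-0.02,0,0,0,0,-1],[-0.01,-0.034,0,0,0,0,-1],[-0.025,-0.034,-0.02,0,0,0,-1],[-0.025,-0.034,-0.039,0,0,0,-1],[-0.025,-0.034,-0.039,0,0,0,-1],[-0.025,-0.034,-0.039,0,0,0,-1]]' 10; python3 -c "
from h import *
c=save('wrist','w10.png');save('scene','s10.png');o=get_obs();print(o['wrist_force'])
delta(D(.003,-.103,.145),tool())
for y in (-.132,0.009):
  for x in (-.023,.023): print(x,y,proj('wrist',D(x,y,.134+.07*(y+.06)),c))
a=cv2.imread('pics/s10.png')[120:300,220:400];cv2.imwrite('pics/c10.png',cv2.resize(a,None,fx=3.3,fy=3.3,interpolation=cv2.INTER_CUBIC))"
```

```text
clock: 8.85
eef_pos: [0.5459, -0.0611, 0.1976]
eef_rot: [[-0.0, -0.948, 0.319], [0.002, 0.319, 0.948], [-1.0, 0.001, 0.002]]
wrist_force: [-0.1, 0.0, 0.0]
grip_width: 0.0003
[-0.0281  0.4874 -0.4291]
shift [ 0.0524 -0.0015 -0.0012] turn [ 0.0012  0.002  -0.0012] clk 8.95 F [-0.0281  0.4874 -0.4291]
-0.023 -0.132 (np.float64(235.3676023436235), np.float64(199.4133309179766))
0.023 -0.132 (np.float64(238.11233415451966), np.float64(257.4432090185691))
-0.023 0.009 (np.float64(439.7283954451404), np.float64(203.13062064654093))
0.023 0.009 (np.float64(428.88245195270457), np.float64(263.32308785742475))
```

View pics/w10.png

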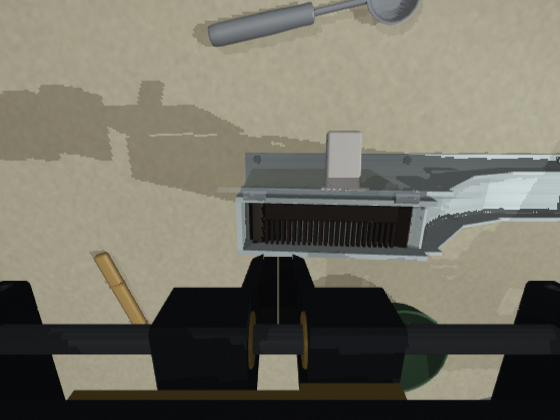

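View pics/c10.png

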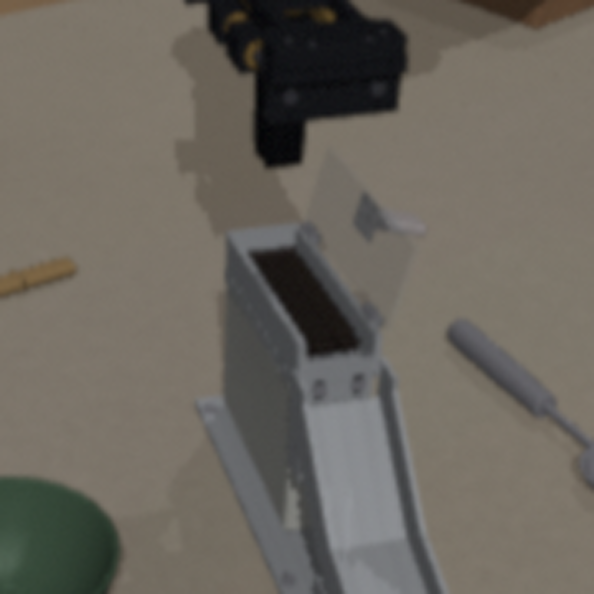

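```bash
python3 - <<'E'
import cv2
a=cv2.imread("pics/w10.png")[175:275,225:445];cv2.imwrite("pics/c11.png",cv2.resize(a,None,fx=3.6,fy=3.6,interpolation=cv2.INTER_CUBIC))
E
```

```text
(no output)
```

View pics/c11.png

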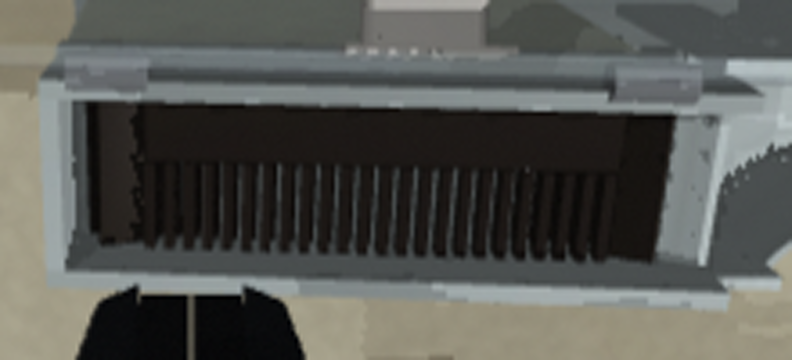

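```bash
python3 -m creep '[[0.02,0.002,-0.003,0,0,0,-1],[0.04,0.002,-0.003,0,0,0,-1],[0.055,0.002,-0.003,0,0,0,-1],[0.055,0.002,-0.003,0,0,0,-1],[0.055,0.002,-0.003,0,0,0,-1]]' 10; python3 -c "
from h import *
c=save('wrist','w11.png');o=get_obs();print(o['wrist_force'])
a=cv2.imread('pics/w11.png')[165:285,220:470];cv2.imwrite('pics/c12.png',cv2.resize(a,None,fx=3.2,fy=3.2,interpolation=cv2.INTER_CUBIC))
"
```

```text
clock: 9.37
eef_pos: [0.5429, -0.0619, 0.142]
eef_rot: [[-0.002, -0.948, 0.317], [0.003, 0.317, 0.948], [-1.0, 0.003, 0.002]]
wrist_force: [0.0, -0.0, -0.0]
grip_width: 0.0004
[-0.5961 -0.3254  0.2184]
```

View pics/c12.png

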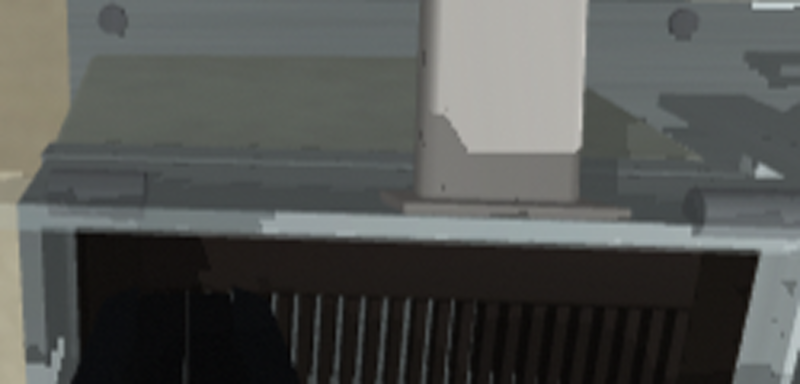

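```bash
python3 -m creep '[[0.003,0,0,0,0,0,-1],[0.005,0,0,0,0,0,-1],[0.006,0,0,0,0,0,-1],[0.006,0,0,0,0,0,-1]]'; python3 -m creep '[[0.001,0,0,0,0,0,-1],[0.001,0,0,0,0,0,-1]]';python3 -m creep '[[0.001,0,0,0,0,0,-1],[0.001,0,0,0,0,0,-1]]'
```

```text
clock: 9.75
eef_pos: [0.5438, -0.0629, 0.1372]
eef_rot: [[0.001, -0.948, 0.318], [0.001, 0.318, 0.948], [-1.0, -0.001, 0.002]]
wrist_force: [-0.5, 0.3, 0.0]
grip_width: 0.0006
clock: 9.92
eef_pos: [0.5436, -0.0629, 0.136]
eef_rot: [[0.001, -0.948, 0.318], [0.001, 0.318, 0.948], [-1.0, -0.0, 0.002]]
wrist_force: [-0.2, 0.2, -0.1]
grip_width: 0.0003
clock: 10.08
eef_pos: [0.5435, -0.0629, 0.1348]
eef_rot: [[0.001, -0.948, 0.318], [0.002, 0.318, 0.948], [-1.0, -0.0, 0.002]]
wrist_force: [-0.9, -0.1, -0.3]
grip_width: 0.0005
```

```bash
python3 -m creep '[[0.001,0,0,0,0,0,-1],[0.001,0,0,0,0,0,-1]]'
```

```text
clock: 10.25
eef_pos: [0.5435, -0.0628, 0.1338]
eef_rot: [[0.0, -0.948, 0.318], [0.002, 0.318, 0.948], [-1.0, 0.0, 0.002]]
wrist_force: [-0.3, -0.3, 0.3]
grip_width: 0.0003
```

```bash
for i in 1 2 3; do python3 -m creep '[[0.0007,0,0,0,0,0,-1],[0.0007,0,0,0,0,0,-1]]' | grep -E "eef_pos|force"; done
```

```text
eef_pos: [0.5435, -0.0628, 0.1331]
wrist_force: [0.5, 0.0, 0.0]
eef_pos: [0.5436, -0.0628, 0.1324]
wrist_force: [-0.8, 0.4, 0.1]
eef_pos: [0.5435, -0.0628, 0.1317]
wrist_force: [-0.0, 0.3, -0.6]
```

```bash
for i in 1 2 3 ; do python3 -m creep '[[0.0007,0,0,0,0,0,-1],[0.0007,0,0,0,0,0,-1]]' | grep -E "eef_pos|force"; done
```

```text
eef_pos: [0.5435, -0.0628, 0.131]
wrist_force: [0.5, 0.4, -0.3]
eef_pos: [0.5438, -0.0629, 0.1307]
wrist_force: [-0.6, -0.2, 0.7]
eef_pos: [0.5442, -0.063, 0.1306]
wrist_force: [-1.4, 0.7, 5.6]
```

```bash
python3 -m creep '[[-0.0003,0,0.002,0,0,0,-1],[-0.0004,0,0.004,0,0,0,-1],[-0.0005,0,0.005,0,0,0,-1]]' | grep -E "eef_pos|force"; python3 -c "
from h import *
save('wrist','w12.png')
a=cv2.imread('pics/w12.png')[165:285,220:470];cv2.imwrite('pics/c13.png',cv2.resize(a,None,fx=3.2,fy=3.2,interpolation=cv2.INTER_CUBIC))
print(get_obs()['wrist_force'])"
```

```text
eef_pos: [0.5458, -0.0584, 0.1309]
wrist_force: [0.6, -2.3, 5.3]
[ 0.1752 -0.853   5.5386]
```

View pics/c13.png

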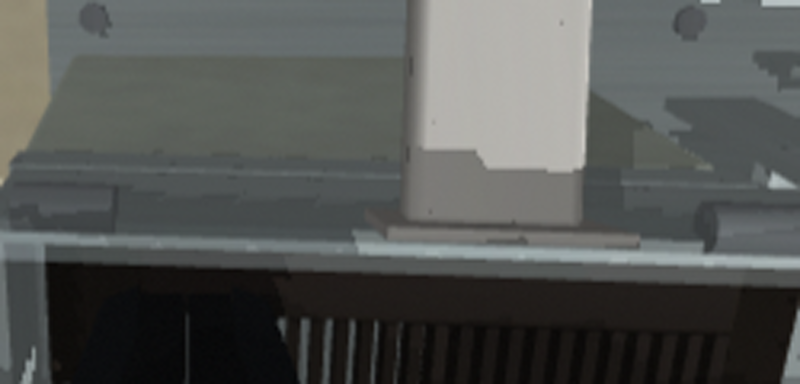

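```bash
for i in 1 2; do python3 -m creep '[[-0.0002,0,0.002,0,0,0,-1],[-0.0003,0,0.004,0,0,0,-1],[-0.0004,0,0.005,0,0,0,-1]]' | grep -E "eef_pos|force"; done
```

```text
eef_pos: [0.5474, -0.0535, 0.1313]
wrist_force: [-0.1, -2.8, 4.7]
eef_pos: [0.549, -0.0487, 0.1317]
wrist_force: [-0.4, -1.1, 4.8]
```

```bash
for i in 1 2; do python3 -m creep '[[-0.0002,0,0.002,0,0,0,-1],[-0.0003,0,0.004,0,0,0,-1],[-0.0004,0,0.005,0,0,0,-1]]' | grep -E "eef_pos|force"; done;python3 -c "
from h import *
save('wrist','w13.png')
a=cv2.imread('pics/w13.png')[165:285,220:470];cv2.imwrite('pics/c14.png',cv2.resize(a,None,fx=3.2,fy=3.2,interpolation=cv2.INTER_CUBIC))
print(get_obs()['wrist_force'])"
```

```text
eef_pos: [0.5506, -0.0441, 0.1322]
wrist_force: [-0.7, -2.3, 6.0]
eef_pos: [0.5522, -0.0393, 0.1326]
wrist_force: [-1.3, -2.2, 5.3]
[-0.4038 -0.5489  6.0622]
```

View pics/c14.png

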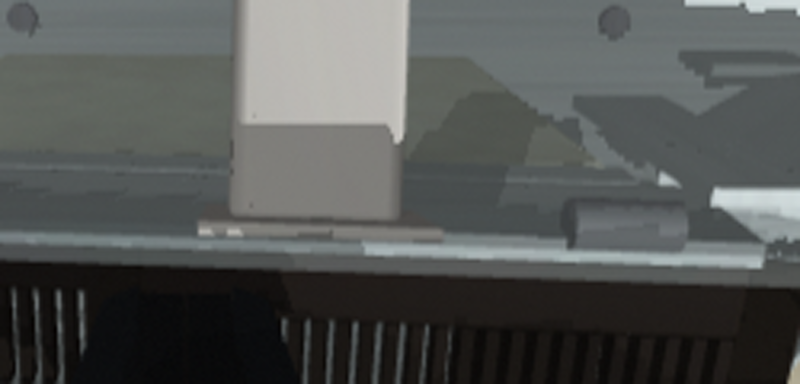

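```bash
python3 -c "
from h import *
save('scene','s14.png')
a=cv2.imread('pics/s14.png')[160:300,260:400];b=cv2.imread('pics/s10.png')[160:300,260:400];cv2.imwrite('pics/c15.png',cv2.resize(np.hstack([b,a]),None,fx=2.8,fy=2.8,interpolation=cv2.INTER_CUBIC))
"
```

```text
(no output)
```

View pics/c15.png

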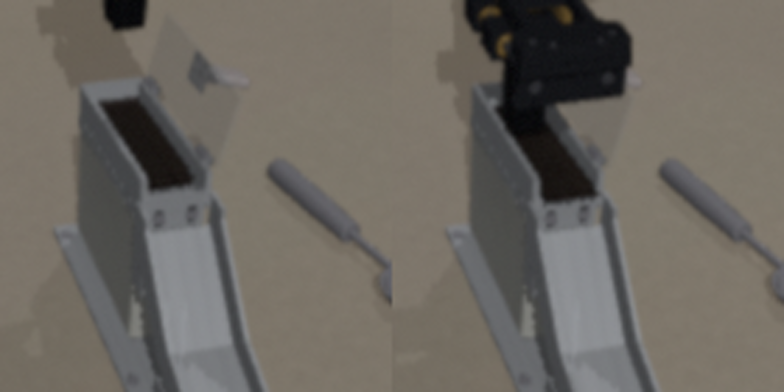

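View pics/w13.png

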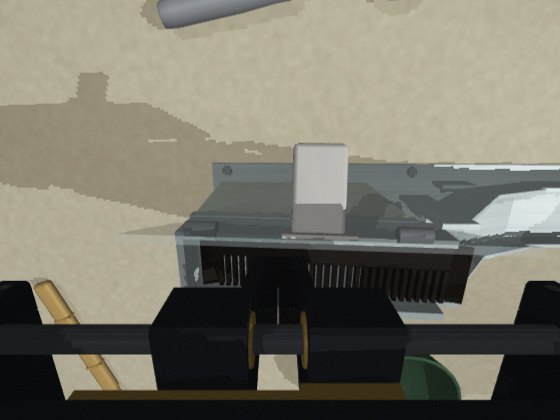

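```bash
for i in 1 2 ; do python3 -m creep '[[-0.0003,0,0.002,0,0,0,-1],[-0.0005,0,0.004,0,0,0,-1],[-0.0006,0,0.005,0,0,0,-1]]' | grep -E "eef_pos|force"; done
```

```text
eef_pos: [0.5536, -0.0344, 0.133]
wrist_force: [-0.9, -2.3, 5.6]
eef_pos: [0.555, -0.0295, 0.1334]
wrist_force: [-1.2, -1.9, 5.1]
```

```bash
for i in 1 2 3; do python3 -m creep '[[-0.0002,0,0.002,0,0,0,-1],[-0.0004,0,0.004,0,0,0,-1],[-0.0005,0,0.005,0,0,0,-1]]' | grep -E "eef_pos|force"; done; python3 -c "
from h import *
save('wrist','w15.png')"
```

```text
eef_pos: [0.5565, -0.0247, 0.1337]
wrist_force: [-1.1, -1.8, 4.5]
eef_pos: [0.5579, -0.0199, 0.1341]
wrist_force: [-1.2, -1.1, 4.7]
eef_pos: [0.5594, -0.0151, 0.1345]
wrist_force: [0.3, -0.9, 3.3]
```

View pics/w15.png

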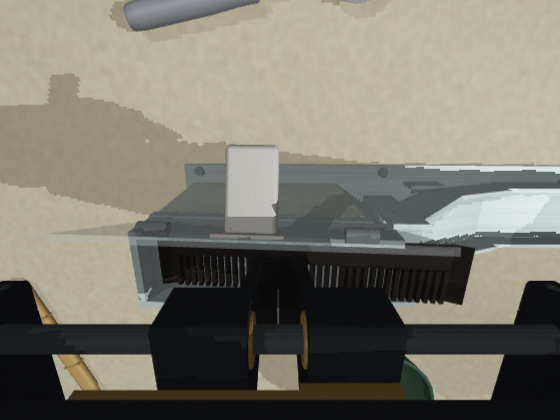

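```bash
for i in 1 2 3; do python3 -m creep '[[-0.0001,0,0.002,0,0,0,-1],[-0.0001,0,0.004,0,0,0,-1],[-0.0002,0,0.005,0,0,0,-1]]' | grep -E "eef_pos|force"; done
```

```text
eef_pos: [0.5612, -0.0105, 0.1349]
wrist_force: [-0.9, -1.8, 3.7]
eef_pos: [0.5629, -0.0058, 0.1352]
wrist_force: [0.1, -1.3, 4.9]
eef_pos: [0.5646, -0.0011, 0.1356]
wrist_force: [0.1, -1.3, 5.8]
```

```bash
for i in 1 2; do python3 -m creep '[[-0.0002,0,0.002,0,0,0,-1],[-0.0004,0,0.004,0,0,0,-1],[-0.0006,0,0.005,0,0,0,-1]]' | grep -E "eef_pos|force"; done; python3 -c "
from h import *
save('wrist','w16.png');save('scene','s16.png');a=cv2.imread('pics/s16.png')[160:300,260:400];cv2.imwrite('pics/c16.png',cv2.resize(a,None,fx=4,fy=4,interpolation=cv2.INTER_CUBIC));print(get_obs()['wrist_force'])"
```

```text
eef_pos: [0.566, 0.0037, 0.136]
wrist_force: [0.1, -1.8, 4.6]
eef_pos: [0.5675, 0.0086, 0.1364]
wrist_force: [-0.6, -1.5, 4.2]
[ 0.5042 -0.5274  4.269 ]
```

View pics/w16.png

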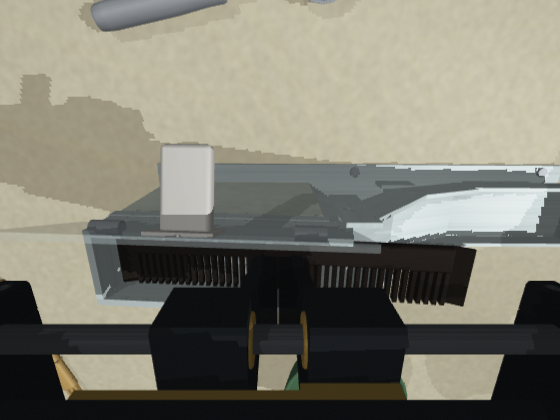

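View pics/c16.png

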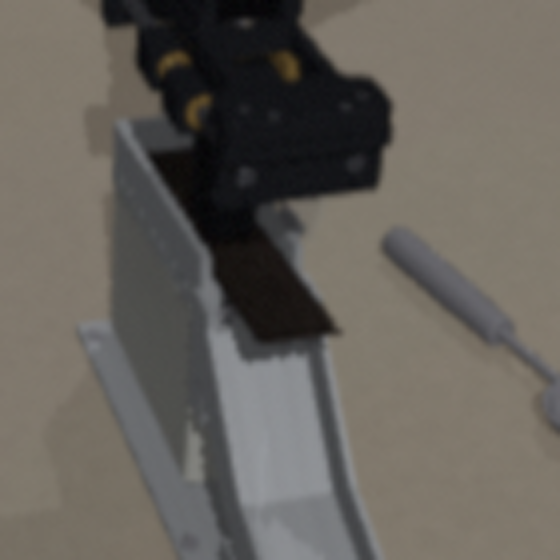

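```bash
for i in 1 2; do python3 -m creep '[[-0.0002,0,0.002,0,0,0,-1],[-0.0003,0,0.004,0,0,0,-1],[-0.0004,0,0.005,0,0,0,-1]]' | grep -E "eef_pos|force"; done
```

```text
eef_pos: [0.569, 0.0132, 0.1369]
wrist_force: [-0.2, -2.6, 5.0]
eef_pos: [0.5707, 0.018, 0.1373]
wrist_force: [-0.0, -1.5, 4.8]
```

```bash
python3 -m creep '[[-0.0002,0,0.002,0,0,0,-1],[-0.0003,0,0.004,0,0,0,-1],[-0.0004,0,0.006,0,0,0,-1]]' | grep -E "eef_pos|force"; python3 -m creep '[[-0.01,0,0.006,0,0,0,-1],[-0.03,0,0.006,0,0,0,-1],[-0.06,0,0.0,0,0,0,-1],[-0.08,0,0.0,0,0,0,-1],[-0.08,0,0.0,0,0,0,-1],[-0.08,0,0.0,0,0,0,-1]]' | grep -E "eef_pos|force";python3 -c "
from h import *
save('wrist','w17.png');save('scene','s17.png');a=cv2.imread('pics/s17.png')[160:390,250:400];cv2.imwrite('pics/c17.png',cv2.resize(a,None,fx=2.6,fy=2.6,interpolation=cv2.INTER_CUBIC));print(get_obs()['wrist_force'])"
```

```text
eef_pos: [0.5727, 0.0235, 0.1379]
wrist_force: [-1.1, -3.0, 6.1]
eef_pos: [0.573, 0.0239, 0.2188]
wrist_force: [0.6, 1.0, -1.3]
[-0.258   0.2085 -0.9602]
```

View pics/w17.png

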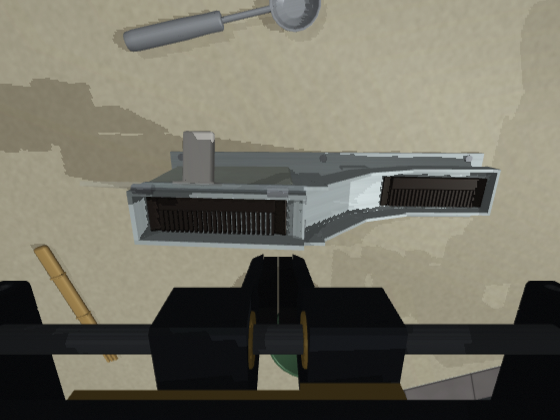

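View pics/c17.png

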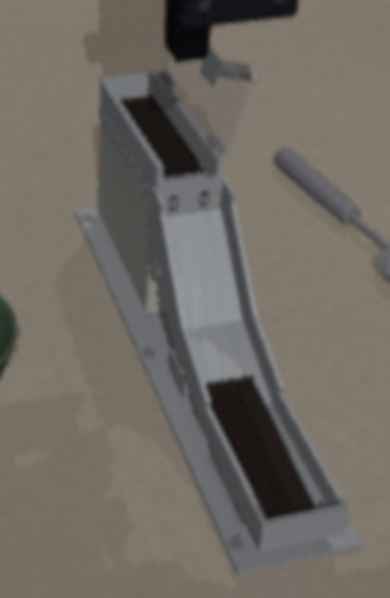

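```bash
python3 -c "
from h import *
delta(D(-.08,-.025,.222),tool());delta(D(-.08,-.025,.170),tool());delta(D(-.02,-.025,.170),tool())"
```

```text
shift [-0.0055  0.0791 -0.0107] turn [ 0.0017  0.0016 -0.0022] clk 16.65 F [-0.258   0.2085 -0.9602]
shift [ 0.0465  0.0789 -0.0108] turn [ 0.0017  0.0016 -0.0022] clk 16.65 F [-0.258   0.2085 -0.9602]
shift [ 0.0464  0.019  -0.0109] turn [ 0.0017  0.0016 -0.0022] clk 16.65 F [-0.258   0.2085 -0.9602]
```

```bash
python3 -m creep '[[-0.005,0.03,-0.005,0,0,0,-1],[-0.005,0.06,-0.011,0,0,0,-1],[-0.005,0.079,-0.011,0,0,0,-1],[0.01,0.079,-0.011,0,0,0,-1],[0.03,0.079,-0.011,0,0,0,-1],[0.046,0.079,-0.011,0,0,0,-1],[0.046,0.079,-0.011,0,0,0,-1]]' | grep -E "eef_pos|force";python3 -c "
from h import *
save('wrist','w18.png');save('scene','s18.png');a=cv2.imread('pics/s18.png')[120:300,220:400];cv2.imwrite('pics/c18.png',cv2.resize(a,None,fx=3,fy=3,interpolation=cv2.INTER_CUBIC))"
```

```text
eef_pos: [0.4906, 0.0388, 0.167]
wrist_force: [-0.6, -0.2, -1.4]
```

View pics/w18.png

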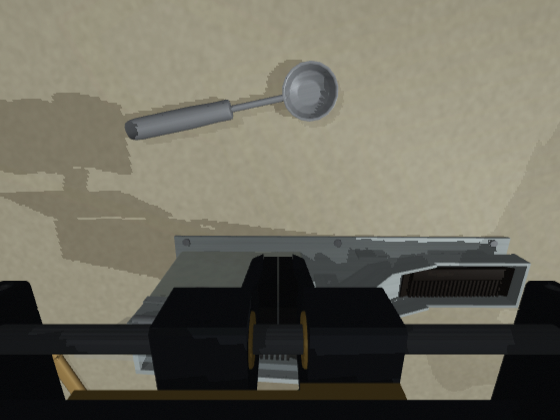

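View pics/c18.png

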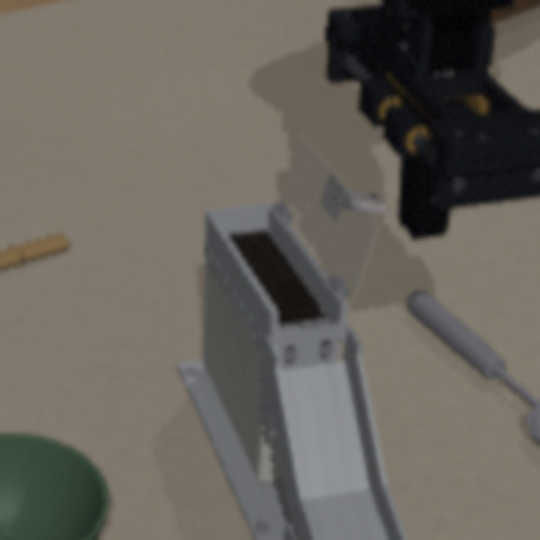

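```bash
python3 -m creep '[[0,-0.01,0,0,0,0,-1],[0,-0.02,0,0,0,0,-1],[0,-0.03,0,0,0,0,-1],[0,-0.038,0,0,0,0,-1],[0,-0.046,0,0,0,0,-1],[0,-0.054,0,0,0,0,-1],[0,-0.062,0,0,0,0,-1],[0,-0.062,0,0,0,0,-1]]' | grep -E "eef_pos|force";python3 -c "
from h import *
save('wrist','w19.png');save('scene','s19.png');a=cv2.imread('pics/s19.png')[120:300,220:400];cv2.imwrite('pics/c19.png',cv2.resize(a,None,fx=3,fy=3,interpolation=cv2.INTER_CUBIC))"
```

```text
eef_pos: [0.5544, 0.0176, 0.1717]
wrist_force: [-0.4, -0.6, 0.3]
```

View pics/c19.png

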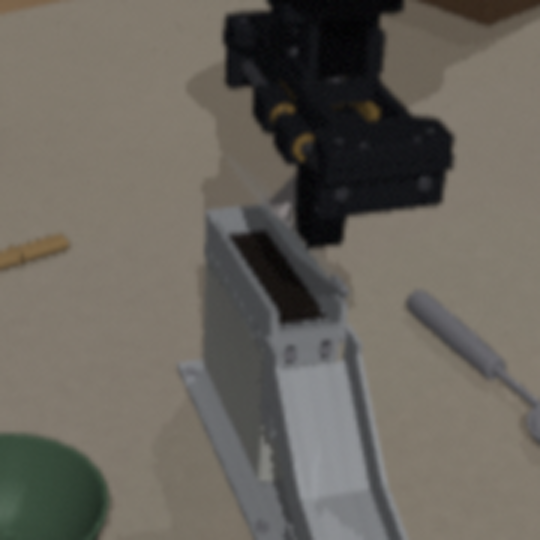

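View pics/w19.png

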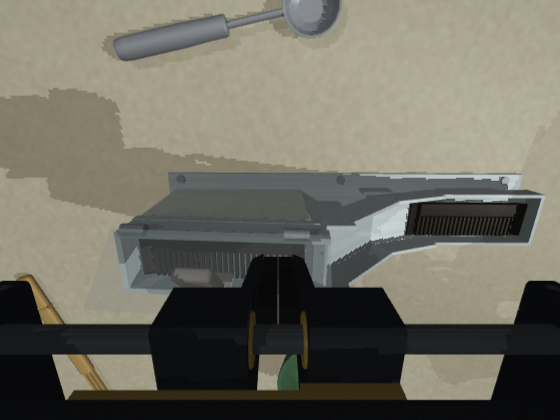

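```bash
python3 -m creep '[[0.003,-0.008,0,0,0,0,-1],[0.007,-0.015,0,0,0,0,-1],[0.011,-0.02,0,0,0,0,-1],[0.014,-0.024,0,0,0,0,-1],[0.017,-0.027,0,0,0,0,-1],[0.019,-0.029,0,0,0,0,-1],[0.019,-0.029,0,0,0,0,-1]]' | grep -E "eef_pos|force"; python3 -m creep '[[0.001,0,0,0,0,0,-1],[0.002,0,0,0,0,0,-1],[0.002,0,0,0,0,0,-1]]' | grep -E "eef_pos|force"
```

```text
eef_pos: [0.5805, 0.009, 0.152]
wrist_force: [-0.5, 0.5, -0.1]
eef_pos: [0.5803, 0.0092, 0.1507]
wrist_force: [-0.3, 0.3, -0.2]
```

```bash
for i in 1 2 3; do python3 -m creep '[[0.0008,0,0,0,0,0,-1],[0.0015,0,0,0,0,0,-1],[0.0015,0,0,0,0,0,-1]]' | grep -E "eef_pos|force" ; done
```

```text
eef_pos: [0.5805, 0.0092, 0.1497]
wrist_force: [-1.2, -0.1, 3.4]
eef_pos: [0.5806, 0.0092, 0.1494]
wrist_force: [-5.7, 0.8, 12.1]
eef_pos: [0.5807, 0.0091, 0.1492]
wrist_force: [-9.4, 0.6, 21.8]
```

```bash
python3 -m creep '[[-0.02,0,0,0,0,0,-1],[-0.06,0,0,0,0,0,-1],[-0.1,0.03,0,0,0,0,-1],[-0.13,0.05,0,0,0,0,-1],[-0.13,0.05,0,0,0,0,-1],[-0.13,0.05,0,0,0,0,-1],[-0.13,0.05,0,0,0,0,-1]]' | grep -E "eef_pos|force";python3 -c "
from h import *
save('wrist','w20.png');save('scene','s20.png');save('top','t20.png');a=cv2.imread('pics/s20.png')[160:390,250:400];b=cv2.imread('pics/s0.png') if 0 else cv2.imread('pics/scene0.png')[160:390,250:400];cv2.imwrite('pics/c20.png',cv2.resize(np.hstack([b,a]),None,fx=2.6,fy=2.6,interpolation=cv2.INTER_CUBIC))
a=cv2.imread('pics/w20.png')[165:285,180:430];cv2.imwrite('pics/c21.png',cv2.resize(a,None,fx=3.2,fy=3.2,interpolation=cv2.INTER_CUBIC))"
```

```text
eef_pos: [0.5328, 0.0249, 0.2759]
wrist_force: [0.4, 0.7, -0.3]
```

View pics/c20.png

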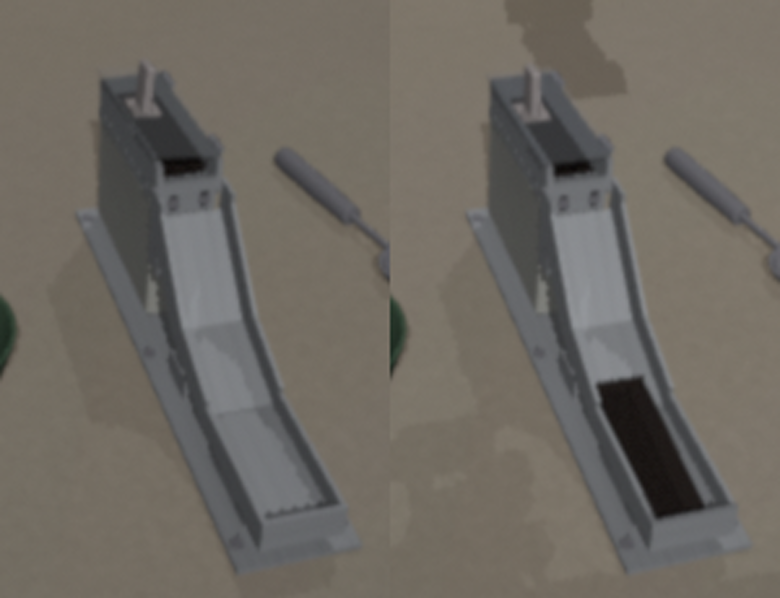

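View pics/c21.png

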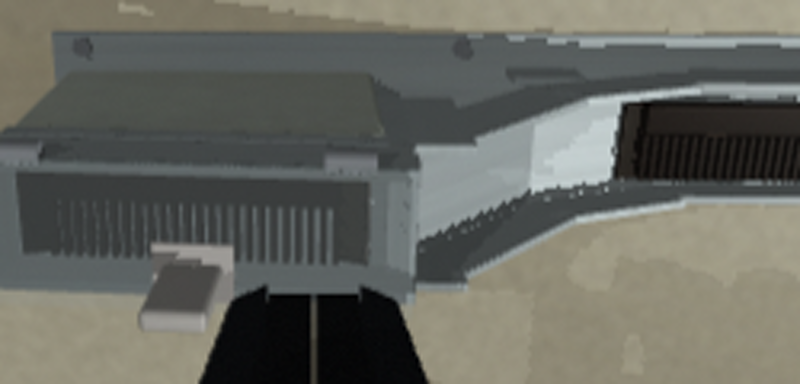

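View pics/t20.png

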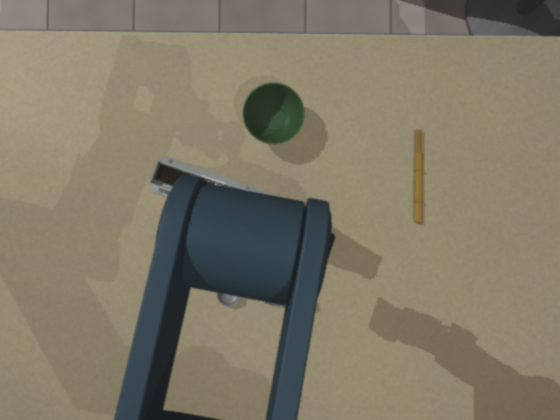

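```bash
python3 -c "
from h import *
a=cv2.imread('pics/s20.png')[175:235,275:340];b=cv2.imread('pics/scene0.png')[175:235,275:340];cv2.imwrite('pics/c22.png',cv2.resize(np.hstack([b,a]),None,fx=6,fy=6,interpolation=cv2.INTER_NEAREST))"
```

```text
(no output)
```

View pics/c22.png

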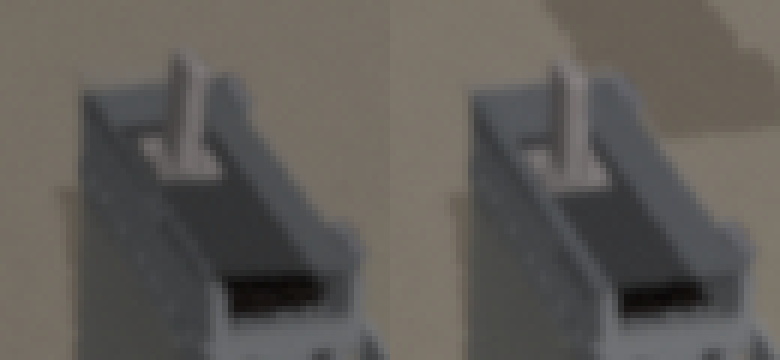

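```bash
python3 -c "
from h import *
o=get_obs();print(o['clock'],o['wrist_force']);print(finish_job())"
```

```text
20.4167 [-0.1007  0.4557 -0.8726]
the job is handed in; nothing more can be done
None
```

I opened the lid, slid the top comb over the lip into the tray, shut the lid again, and handed the job in at about 20 s of the 72 s allowed.

- **Opening the lid:** I pinched the knob for the first part of the swing. As the wrist neared the end of its range, the arm was held sideways and the knob forced the jaws open, with up to about 14 N of force. I let go and pushed the lid up to its stop with closed fingers, at about 19 N.
- **Sliding the comb:** I laid the fingertip on the top comb and slid it about 90 mm. The measured vertical force was 3 to 6 N against the 12 N limit. When I lifted the finger, the comb tipped and slid down the chute.
- **Closing the lid:** I swung it down and pressed it onto its stop with about 22 N, then lifted clear.

**Last checks:**
- The pictures show the comb lying in the tray, with its tail end resting on the foot of the chute because it is longer than the tray.
- The lower comb is still in the magazine, and the lid is shut. In the scene picture the knob sits about one pixel lower than at the start, so the lid is at least as far shut as I found it.
- The bowl and fan handle have not moved. The arm mostly hid the spoon in the last top view, but it looks unchanged in the scene view and I never came near it.

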